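# Fit the filter cassette in the instrument base

### The arm

A 7-joint arm with a two-finger parallel gripper is mounted at the origin on the work surface. World frame = base frame: x ahead of the robot, y to its left, z up, the work surface at z = 0. Lengths are in m, angles in rad, forces in N, time in s.
With the tool pointing down it reaches from about 0.425 to 0.95 m from the base axis. Payload 4.7 kg.
Tool frame: the origin (TCP) lies midway between the tips of the shut fingers; the grasp point (between the pads) lies 19 mm behind it; z points along the fingers, y is the line along which they close (so a half turn about z gives the same grasp; the last joint's range is limited). The gripper opens to 85 mm and grips with 20 to 120 N. Pads are 22 mm wide; open, the fingers measure 114 mm over their backs; the gripper's body (76 mm by 85 mm) begins 54 mm behind the grasp point. The pads swing forward as they close: fully open they stand 13 mm farther back than shut.
Start: joints at [-1.225, 0.469, -0.049, 1.532, 0.024, 1.141, -0.082], TCP at [0.247, 0.628, 0.231] pointing down, gripper open.
Joint ranges: [-2.59, 2.59], [-0.33, 1.99], [-1.39, 1.29], [0.1, 2.45], [-1.04, 4.18], [0.21, 1.99], [-2.66, 2.66]. Speed limits (rad/s): [2.57, 2.57, 3.14, 3.14, 3.14, 3.14, 3.14].

### API

Orientations are given as a 3x3 rotation matrix whose columns are the frame's x, y, z axes.
In Python, from rig import manip, hand, solver, imaging, job gives the robot as it stands. The module is installed in compiled form; this text tells all that it offers. Calls block until the motion is done:
- manip.movep(position, orientation): joint-space move of the TCP to a pose.
- manip.line_to(position, rotation=None, velocity=0.15, max_force=None): straight line of the TCP; rotation=None keeps the orientation; velocity is the mean speed in m/s. With max_force (N) it stops when the force on the tool has changed by that much, and returns True; else False.
- manip.movej(angles): joint-space move.
- hand.set_gripper(opening, f_grip=None): opening from 0.0 (shut) to 1.0 (fully open); f_grip is the grip in N (None keeps the last); returns when the fingers have stopped.
- manip.dwell(seconds).
- solver.inverse_kinematics(position, orientation): joint angles nearest the present ones, or None.
- imaging.read_camera(name): name is "scene" or "top" or "wrist"; returns a dict with "image" (420x560x3 uint8, blue, green, red), "vertical_fov" (degrees; the focal length in pixels is half the picture's height over the tangent of half this angle, whatever the lens; pixels are square), "cx", "cy" (the principal point, pixels), "k1" (the pictures are not rectified: a ray, as slopes to the right and down, at radius r is drawn at 1 + k1 r^2 times it, then the intrinsics apply), "rvec" (rotation vector, rad) and "tvec" (3), from world to camera coordinates, as OpenCV has them; the wrist camera has in their place "mount" (4x4, takes a point from camera to tool coordinates, whose origin is the TCP and whose axes are the flange's). Camera axes: x right, y down, z forward; pixel columns grow to the right and rows downward; lengths in m; the calibration is good to about 2 mm. A picture is of the moment at which its call begins: read the wrist's pose just before it. There is no depth.
A pose or a line that the arm cannot do raises manip.MotionError and nothing moves.
- job.sign_off(): hands the job in; it is judged then, once.
Readings, each from a call of its own:
- manip.get_clock(): time.
- manip.get_joints(): joint angles.
- manip.get_qd(): joint speeds.
- manip.get_joint_efforts(): joint torques, N m.
- manip.get_tcp_pos(): TCP position.
- manip.get_eef_rot(): TCP orientation.
- manip.get_contact_force(): force on the tool from outside, world axes, zero at the start.
- manip.get_wrist_torque(): the same for the moment, N m.
- manip.get_finger_gap(): opening from 0.0 (shut) to 1.0 (fully open).
- manip.get_grip_force(): force on a finger pad.
Only numpy, scipy, OpenCV 4.12 (cv2) and the standard library are available. Lean on these libraries where they do the work, as an engineer would, in place of code of your own. Each camera call takes 0.05 s, during which the arm holds its last target. There are 200 camera calls.

### The job

Open the spring lid of the instrument base by pressing its free edge in until the catch lets go and it swings right open. Then take the larger of the two filter cassettes from the bench by its handle, tilt it to tuck its edge under the bay's overhanging lip, and level it down until it lies flat on the bay floor. Let go of it, leave the lid standing open, and leave the smaller cassette and the other things on the bench where they are.

Things in the scene. Friction and masses are not known exactly. Their poses are not given: they have to be found in the camera images.
- unit: Instrument base, pale box 136 (x) x 154 (y) mm, fixed to the bench. Origin: on the bench, directly below the centre of its bay, an open recess 95 (x) x 126 (y) mm with its floor 45 mm above the bench. The overhanging lip is on the unit's -x side, the lid's hinge on its +x side; at zero yaw -x faces the robot. z up.
- bay_floor (a point): Centre of the bay floor, 45 mm above the unit's origin, axes as the unit's. Bay walls at x = +-47.5 and y = +-63 mm. Plain rims 9 mm above the floor on three sides, 14 mm wide on the y sides, 16 mm on +x. Only 81 mm in x is open from above, so the cassette cannot go in flat.
- lip_edge (a point): Middle of the lower edge of the aluminium lip: 33.5 mm towards -x from the bay's centre and 12 mm above its floor. The lip runs along the whole -x side, overhangs the floor by 14 mm and is 4 mm thick (underside 12 mm, top 16 mm above the floor). Axes as the unit's.
- lid (a joint): Angle (rad) of the hollow blue lid, 133 x 154 mm, top 95 mm above the bench when shut; hinge along y, 63.5 mm to +x of the unit's origin, 57 mm above the bench. 0 = shut on its catch. Pressing the free (-x) edge takes it to a stop near -0.05 (6 mm, 2 to 6 N); let go from beyond -0.035, it springs up and away to 2.2 in about 2 s and stays, its edge then 165 mm above the bench.
- lid_press (a point): Place to press on the lid: the round mark on its top face, 20 mm from the free edge, midway along y; moves with the lid.
- cassette: Larger filter cassette, white-framed plate with dark filter slots, 90 (x) x 120 (y) x 5 mm, about 0.13 kg, starting flat on the bench. Origin: centre of its underside, z up. Aluminium bridge handle along y, centred: a bar 60 mm long, 10 mm thick (x), 21 to 39 mm above the underside, on a post at each end. Half a turn about z leaves it the same.
- small_cassette: A smaller cassette that does not fit, 66 x 84 x 5 mm, same handle 50 mm long. Leave it alone. Origin: centre of underside.
- beaker: Glass beaker, 72 mm across, 95 mm high, bystander. Origin: centre of underside.
- flask: Amber bottle, 64 mm across, 130 mm high, bystander. Origin: centre of underside.
- boss: Aluminium clamp boss with a red wing screw, about 50 x 75 x 30 mm, bystander. Origin: underside.
There are look-alikes about, which are no part of the job. Leave any green or red look-alike of the cassette alone.

How it is judged:
On the way, in this order (a step that is already met when the one before it is completed fails the run):
1. the lid has been pressed in until its catch lets go (value of joint lid below -0.02 rad).
2. the lid has swung right open (value of joint lid above 1.8 rad), for 0.2 s.
At the end, for the whole second after the job is handed in: The lid stands open (more than 1.8 rad) and the larger cassette lies released and at rest in the bay, one edge under the lip: within 5 mm (x) and 6 mm (y) of the bay's centre, underside less than 2 mm above the bay floor, level within 0.035 rad, square to the bay within 0.12 rad (value of joint lid above 1.8 rad and x of cassette in the frame of bay_floor between -0.005 and 0.005 m and y of cassette in the frame of bay_floor between -0.006 and 0.006 m and z of cassette in the frame of bay_floor below 0.002 m and angle between cassette's own z axis and vertical below 0.035 rad and angle between the x axis of cassette and the x axis of unit, either way round below 0.12 rad and linear speed of cassette below 0.02 m/s and angular speed of cassette below 0.2 rad/s); the robot touches nothing.
It fails at once if the smaller cassette is moved by more than 30 mm (distance of small_cassette from where it was at the start of the episode above 0.03 m).
It fails at once if the beaker is moved by more than 30 mm (distance of beaker from where it was at the start of the episode above 0.03 m).
It fails at once if the amber bottle is moved by more than 30 mm (distance of flask from where it was at the start of the episode above 0.03 m).
It fails at once if the clamp boss is moved by more than 30 mm (distance of boss from where it was at the start of the episode above 0.03 m).
It also fails if it takes over 58 s, if anything falls off the work surface, if the arm or the gripper's body presses on something with over 40 N, if the wrist force passes 120 N, or if a joint passes its speed limit or range.

## Working session

There is one attempt and no reset: what is moved stays moved. The work goes in short steps, each a Python script; the robot and the scene stay as the last script left them, time stands still between calls to the robot, and variables do not carry over. Pictures are saved under pics/ and viewed, at most 10 in all, crops included, and the job is handed in when it is done.

```bash
mkdir -p pics; cat > h.py <<'E'
import numpy as np, cv2
from rig import manip, hand, solver, imaging, job
def cam(n):
    T=None
    if n=="wrist":
        p=np.array(manip.get_tcp_pos());R=np.array(manip.get_eef_rot())
    d=imaging.read_camera(n)
    if n=="wrist":
        W=np.eye(4);W[:3,:3]=R;W[:3,3]=p
        C=np.linalg.inv(W@np.array(d["mount"]))
        d["R"]=C[:3,:3];d["t"]=C[:3,3]
    else:
        d["R"]=cv2.Rodrigues(np.array(d["rvec"],float))[0];d["t"]=np.array(d["tvec"],float).ravel()
    d["f"]=210/np.tan(np.radians(d["vertical_fov"])/2)
    return d
def proj(d,P):
    c=np.atleast_2d(P)@d["R"].T+d["t"];s=c[:,:2]/c[:,2:]
    s=s*(1+d["k1"]*(s**2).sum(1,keepdims=True))
    return s*d["f"]+[d["cx"],d["cy"]]
def back(d,uv,z):
    uv=np.atleast_2d(np.array(uv,float));q=(uv-[d["cx"],d["cy"]])/d["f"];s=q.copy()
    for _ in range(30): s=q/(1+d["k1"]*(s**2).sum(1,keepdims=True))
    r=np.c_[s,np.ones(len(s))]@d["R"];o=-d["R"].T@d["t"]
    return o+r*((z-o[2])/r[:,2])[:,None]
def down(yaw,tilt=0):
    # tool z down; tool y at 'yaw' in world
    y=np.array([np.cos(yaw),np.sin(yaw),0]);z=np.array([0,0,-1.]);x=np.cross(y,z)
    return np.c_[x,y,z]
E
python3 - <<'E'
from h import *
import pickle
for n in("scene","top"):
    d=cam(n);pickle.dump(d,open(n+".pkl","wb"));cv2.imwrite(f"pics/{n}0.png",cv2.resize(d["image"],(800,600),interpolation=cv2.INTER_CUBIC));print(n,d["f"],d["cx"],d["cy"],d["k1"],-d["R"].T@d["t"])
print(manip.get_clock(),manip.get_eef_rot())
E
```

```text
scene 408.3259481193451 280.0342699882259 211.1778770509031 -0.0072373695415768454 [ 1.30095085 -0.25458562  0.80113115]
top 413.21350692232517 281.77436148522577 215.0335809429074 -0.025434033204610865 [ 0.52180937 -0.03886933  1.20595813]
0.1 [[-9.30607992e-01  3.66016933e-01 -6.08605992e-04]
 [ 3.66017438e-01  9.30606577e-01 -1.62271962e-03]
 [-2.75701177e-05 -1.73287625e-03 -9.99998498e-01]]
```

View pics/top0.png

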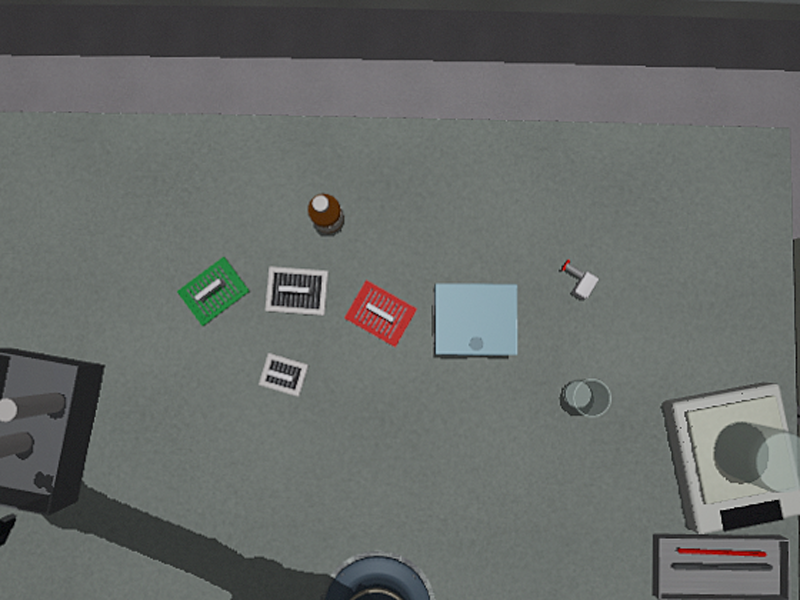

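View pics/scene0.png

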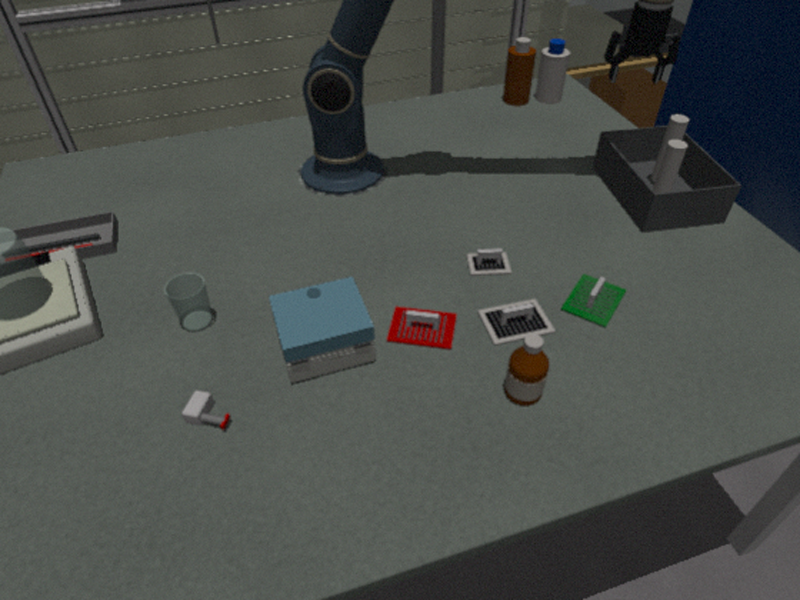

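The top view shows the lid at (476,320) with its press mark at (476,343). There are four cassette-like plates: white at (297,291), smaller white at (283,375), green at (213,291) and red at (380,313). The larger white one at (297,291) fits "white-framed, dark slots, 90x120". I'll measure it and confirm in a crop.

```bash
python3 - <<'E'
from h import *
import pickle
d=pickle.load(open("top.pkl","rb"));im=d["image"];hsv=cv2.cvtColor(im,cv2.COLOR_BGR2HSV).astype(int)
def rect(mask,c,z,name):
    mask=cv2.morphologyEx(mask.astype(np.uint8)*255,cv2.MORPH_CLOSE,np.ones((5,5)))
    cs,_=cv2.findContours(mask,cv2.RETR_EXTERNAL,cv2.CHAIN_APPROX_NONE)
    cs=[k for k in cs if cv2.pointPolygonTest(k,c,False)>=0]
    w=back(d,cs[0][:,0,:],z)
    r=cv2.minAreaRect((w[:,:2]*1000).astype(np.float32));print(name,r)
g=im.astype(int)
rect((hsv[...,0]>90)&(hsv[...,0]<115)&(hsv[...,1]>40)&(hsv[...,2]>120),(333,215),.095,"lid")
wh=(im.min(2)>140)
rect(wh,(208,204),.005,"large");rect(wh,(198,262),.005,"small")
print("mark",back(d,[(333.2,240.4)],.095),"bottle",back(d,[(228,158)],0),"beaker",back(d,[(403,280)],0))
# handle of the large: bright blob inside
print("handle ends",back(d,[(278*.7,288*.7),(309*.7,290*.7)],.039))
cv2.imwrite("pics/crop.png",cv2.resize(im[170:290,120:290],(800,565),interpolation=cv2.INTER_CUBIC))
E
```

```text
lid ((579.2006225585938, -174.86880493164062), (134.14195251464844, 151.47750854492188), 0.4740656614303589)
large ((634.0941772460938, 182.22674560546875), (121.06782531738281, 91.57367706298828), 86.75193786621094)
small ((462.59503173828125, 203.64630126953125), (84.03043365478516, 67.47355651855469), 74.77342987060547)
mark [[ 0.53183753 -0.17625187  0.095     ]] bottle [[0.76920354 0.12587052 0.        ]] beaker [[ 0.42209551 -0.39231107  0.        ]]
handle ends [[0.63399982 0.21169099 0.039     ]
 [0.63128924 0.14984197 0.039     ]]
```

View pics/crop.png

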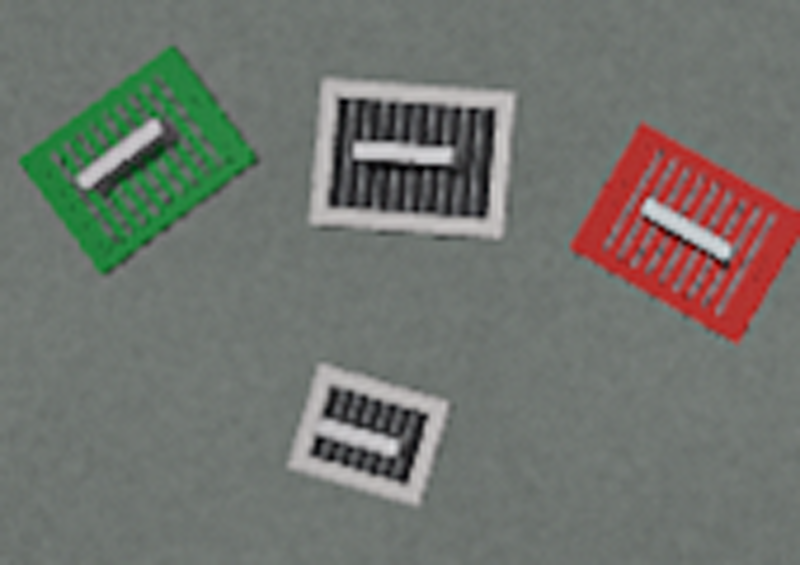

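The crop confirms it: the large white-framed plate with dark slots at crop (412,157) measures about 121x92 mm, the lower white one 84x67, and the other two are green and red. Next I check IK along the plan, then press the lid.

```bash
cat >> h.py <<'E'
def tilt(R,yaw,th):
    # lean: the -x edge (unit frame) goes down by th
    ax=np.array([-np.sin(yaw),np.cos(yaw),0.])
    return cv2.Rodrigues(-ax*th)[0]@R
E
python3 - <<'E'
from h import *
for off in(0,np.pi):
    R=down(0.008+off);Rc=down(np.radians(-3)+off)
    for n,p,r in(("press",(.5325,-.1755,.12),R),("retreat",(.44,-.1755,.16),R),("look cass",(.634,.182,.25),Rc),("grasp",(.634,.182,.012),Rc),
       ("over bay",(.582,-.175,.25),R),("tilt",(.60,-.175,.07),tilt(R,.008,np.radians(12))),("flat",(.582,-.175,.057),R)):
        q=solver.inverse_kinematics(p,r);print(n,None if q is None else np.round(q,2))
R=tilt(down(0),0,.2);print(R[:,2])
E
```

```text
press [-0.43  0.56  0.92  1.96 -0.57  0.91  0.8 ]
retreat [-0.47  0.31  0.93  2.11 -0.33  0.86  0.66]
look cass [-0.64  0.45  0.42  1.57 -0.2   1.17 -0.23]
grasp [-0.59  0.71  0.36  1.75 -0.34  0.74 -0.11]
over bay [-0.37  0.43  0.82  1.71 -0.34  1.15  0.55]
tilt [-0.31  0.6   0.75  1.98 -0.82  0.65  0.97]
flat [-0.27  0.66  0.7   1.88 -0.57  0.82  0.74]
press [-0.53  0.66  1.11  1.96 -0.72  0.99 -2.2 ]
retreat [-0.6   0.39  1.13  2.12 -0.45  0.9  -2.34]
look cass [ 0.37  0.71 -1.18  1.51  0.66  1.37  2.23]
grasp [-0.13  0.7  -0.3   1.72  0.29  0.76  2.51]
over bay [-0.54  0.54  1.12  1.72 -0.52  1.21 -2.42]
tilt [-0.41  0.67  0.91  1.98 -0.97  0.73 -2.05]
flat [-0.49  0.86  1.1   1.89 -0.92  1.02 -2.1 ]
[ 0.19866933  0.         -0.98006658]
```

```bash
python3 - <<'E'
from h import *
R=down(0.008)
hand.set_gripper(0.0)
manip.movep((.5325,-.1755,.20),R);print(manip.get_clock())
manip.line_to((.5325,-.1755,.103),velocity=.15)
print(manip.line_to((.5325,-.1755,.085),velocity=.03,max_force=12),manip.get_tcp_pos(),manip.get_contact_force(),manip.get_clock())
manip.line_to((.44,-.1755,.16),velocity=.3)
print(manip.get_clock())
Rc=down(np.radians(-3))
hand.set_gripper(1.0)
manip.movep((.56,.182,.28),Rc);manip.dwell(.3)
d=cam("wrist");cv2.imwrite("pics/w1.png",d["image"]);import pickle;pickle.dump(d,open("w1.pkl","wb"))
t=cam("top");pickle.dump(t,open("top1.pkl","wb"));cv2.imwrite("pics/t1.png",np.hstack([d["image"],t["image"][150:290,280:400].repeat(2,0).repeat(2,1)[:420].copy() if 0 else cv2.resize(t["image"][150:290,290:370],(240,420))]))
print(manip.get_clock(),manip.get_tcp_pos(),d["mount"])
E
```

```text
3.8583
True [ 0.53214783 -0.17560657  0.09193183] [-0.54650963  0.52588047  1.62588516] 5.1
5.6333
8.2833 [0.56002191 0.18158365 0.279979  ] [[ 6.72406927e-04 -9.66085680e-01 -2.58220849e-01  6.42968701e-02]
 [ 9.99999745e-01  7.11928886e-04 -5.95519171e-05  1.42564117e-03]
 [ 2.41367136e-04 -2.58220744e-01  9.66085912e-01 -1.42981441e-01]
 [ 0.00000000e+00  0.00000000e+00  0.00000000e+00  1.00000000e+00]]
```

View pics/t1.png

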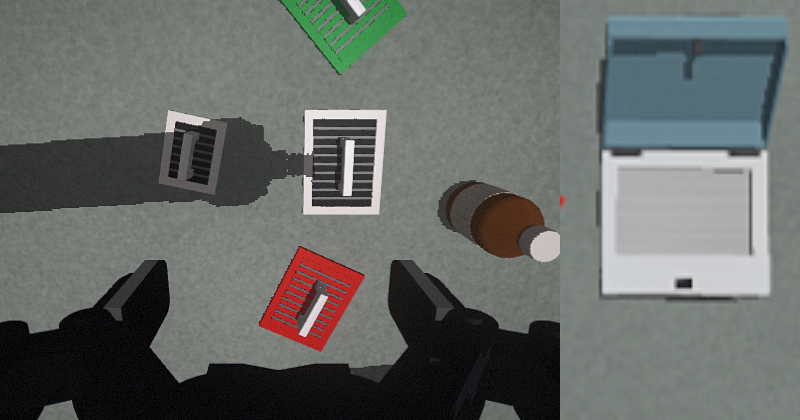

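The lid stands open, with the catch released. In the wrist view the cassette's corners are at about (305,111), (386,110), (379,214) and (303,214). Now I'll measure it and take one close look at the bay.

```bash
python3 - <<'E'
from h import *
import pickle
d=pickle.load(open("w1.pkl","rb"));im=d["image"]
m=((im.min(2)>150)).astype(np.uint8)*255
m=cv2.morphologyEx(m,cv2.MORPH_CLOSE,np.ones((5,5)))
cs,_=cv2.findContours(m,cv2.RETR_EXTERNAL,cv2.CHAIN_APPROX_NONE)
for k in cs:
    if cv2.pointPolygonTest(k,(312,180),True)>-8 and len(k)>150:
        w=back(d,k[:,0,:],.005);print("large",cv2.minAreaRect((w[:,:2]*1000).astype(np.float32)))
t=pickle.load(open("top1.pkl","rb"))
# bay corners seen in top crop: x scale 3 off 290, y scale 3 off 150 (crop x minus 560)
pts=np.array([(616-560,168),(750-560,168),(752-560,254),(616-560,254)])/3+[290,150]
print("bay floor opening at z .045/.054",back(t,pts,.054)[:,:2])
manip.movep((.57,-.178,.24),down(0.008));manip.dwell(.3)
d=cam("wrist");pickle.dump(d,open("w2.pkl","wb"));cv2.imwrite("pics/w2.png",cv2.resize(d["image"],(800,600),interpolation=cv2.INTER_CUBIC))
print(manip.get_clock())
E
```

```text
large ((635.38134765625, 179.10623168945312), (119.47319793701172, 90.41615295410156), 86.90579986572266)
bay floor opening at z .045/.054 [[ 0.62687512 -0.11141247]
 [ 0.62952399 -0.23651142]
 [ 0.5493563  -0.2391306 ]
 [ 0.54672988 -0.11275213]]
9.9917
```

View pics/w2.png

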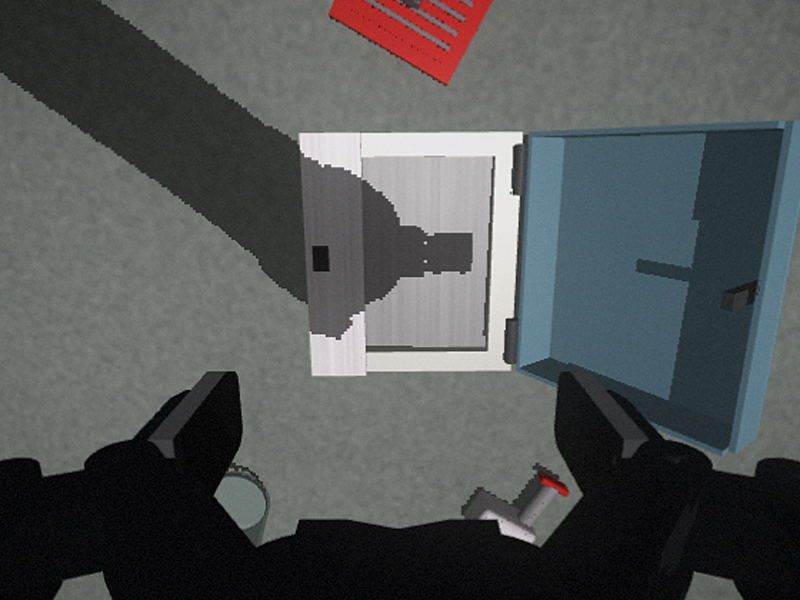

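The wrist view shows the bay. The lip edge runs (362,133)–(366,376) and the lip's outer edge (300,133)–(312,376). The inner rim corners are (495,156) and (488,351), and the outer rim corners are (523,132) and (513,370).

```bash
python3 - <<'E'
from h import *
import pickle
from scipy.optimize import least_squares
d=pickle.load(open("w2.pkl","rb"))
# unit-frame points (mm->m); z heights above the bench; u,v in 800x600 picture
M=np.array([(-.0335,.077,.061,362,133),(-.0335,-.077,.061,366,376),(-.068,.077,.061,300,133),(-.068,-.077,.061,312,376),
 (.0475,.063,.054,495,156),(.0475,-.063,.054,488,351.5)])
uv=M[:,3:]*.7
def P(p):
    c,s=np.cos(p[2]),np.sin(p[2]);return np.c_[p[0]+c*M[:,0]-s*M[:,1],p[1]+s*M[:,0]+c*M[:,1],M[:,2]]
r=least_squares(lambda p:(proj(d,P(p))-uv).ravel(),[.582,-.175,0],loss="soft_l1")
print(r.x,np.round(r.fun.reshape(-1,2),1))
for m in M: print(m[:3],np.round(back(d,[m[3:]*.7],m[2])[0,:2]*1000,1))
E
```

```text
[ 0.58363625 -0.17779737  0.01585655] [[-1.3 -0.1]
 [-0.2 -0.3]
 [ 1.1  0.1]
 [ 1.2 -0.1]
 [-0.   0.4]
 [-0.6 -0.2]]
[-0.0335  0.077   0.061 ] [ 550.  -101.4]
[-0.0335 -0.077   0.061 ] [ 551.5 -255.6]
[-0.068  0.077  0.061] [ 513.5 -101.8]
[-0.068 -0.077  0.061] [ 515.7 -256. ]
[0.0475 0.063  0.054 ] [ 630.1 -113.7]
[ 0.0475 -0.063   0.054 ] [ 632.8 -240.2]
```

Unit at (0.584,-0.178) with yaw 0.015, and cassette at (0.635,0.179) with yaw -0.054. The wrist and top cameras agree on the relative offset. Grasping now.

```bash
cat >> h.py <<'E'
U=np.array([.5838,-.1778]);YU=.015;G=.013
def pose(a,h,thdeg,dy=0.,dz=0.):
    """a,h: lower -x corner of the plate in bay_floor frame (m)."""
    th=np.radians(thdeg);c,s=np.cos(th),np.sin(th)
    x=a+.045*c-G*s;z=h+.045*s+G*c
    cy,sy=np.cos(YU),np.sin(YU)
    return np.array([U[0]+cy*x-sy*dy,U[1]+sy*x+cy*dy,.045+z+dz]),tilt(down(YU),YU,th)
E
python3 - <<'E'
from h import *
Rc=down(-.054)
manip.movep((.6352,.179,.12),Rc)
print(manip.line_to((.6352,.179,.013),velocity=.1,max_force=15),manip.get_tcp_pos())
hand.set_gripper(0.0,60);print(manip.get_finger_gap(),manip.get_grip_force())
manip.line_to((.6352,.179,.20),velocity=.2)
p,R=pose(-.028,.10,12);manip.movep(p,R);manip.dwell(.3)
print(manip.get_finger_gap(),manip.get_contact_force(),manip.get_clock())
d=cam("wrist");cv2.imwrite("pics/w3.png",d["image"]);s=cam("scene");
import pickle;pickle.dump(d,open("w3.pkl","wb"))
cv2.imwrite("pics/w3s.png",np.hstack([d["image"],cv2.resize(s["image"][120:295,160:260],(240,420))]))
E
```

```text
False [0.63581254 0.17902324 0.01377238]
0.10920039588771663 60.48156380653381
0.10318294838615173 [ 0.44068925 -0.22780259 -0.65238121] 16.0417
```

View pics/w3s.png

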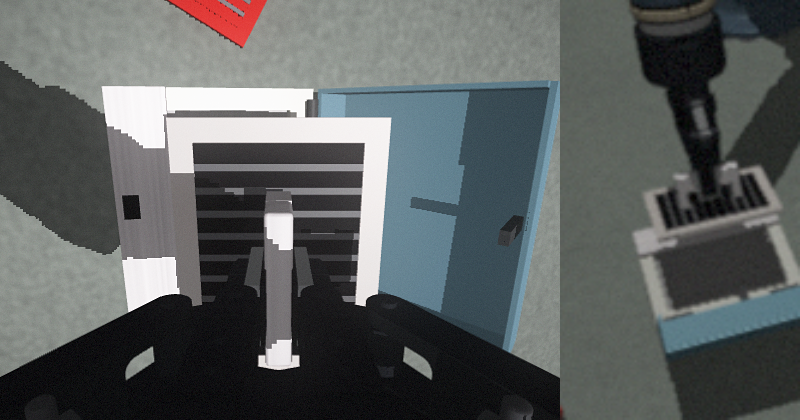

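The plate is held squarely by the bar, with its far edge at (166,118)–(391,118) and the lip to its left. I'll check the grip offset numerically, then lower it until it touches the floor.

```bash
python3 - <<'E'
from h import *
import pickle
d=pickle.load(open("w3.pkl","rb"))
M=np.array(d["mount"]);C=np.linalg.inv(M);e=dict(d,R=C[:3,:3],t=C[:3,3])
print("plate corners in tool, mm",np.round(back(e,[(166,118),(391,118)],.0085)*1000,1))
p,R=pose(-.028,.012,12);manip.line_to(p,R,velocity=.1);manip.dwell(.2)
f0=np.array(manip.get_contact_force())
p,R=pose(-.028,-.005,12)
hit=manip.line_to(p,R,velocity=.02,max_force=4)
q,_=pose(-.028,0,12);print(hit,(np.array(manip.get_tcp_pos())-q)*1000,np.array(manip.get_contact_force())-f0,manip.get_clock())
E
```

```text
plate corners in tool, mm [[ 60.1 -43.7   8.5]
 [ 60.2  46.6   8.5]]
True [ 0.18551921  0.09026061 -0.33827675] [-0.17153906  1.78656653  6.52908002] 18.0
```

```bash
python3 - <<'E'
from h import *
h=.0019
p,R=pose(-.028,h,12);manip.line_to(p,R,velocity=.03);manip.dwell(.2)
p,R=pose(-.041,h,12);print(manip.line_to(p,R,velocity=.04,max_force=6));manip.dwell(.1)
f0=np.array(manip.get_contact_force())
p,R=pose(-.053,h,12)
hit=manip.line_to(p,R,velocity=.015,max_force=4);T=np.array(manip.get_tcp_pos())
q,_=pose(0,h,12);v=T-q;print(hit,"a reached",v@[np.cos(YU),np.sin(YU),0]*1000,v[2]*1000,np.array(manip.get_contact_force())-f0,f0,manip.get_clock())
E
```

```text
False
True a reached -48.268133446866 0.19349831316674282 [ 2.12719969 -0.32886438  0.50745138] [ 0.48475007 -1.02681146 -1.39119442] 19.6083
```

Wall contact at a = -48.3 (true -46.5) means the unit's x is about 1.7 mm nearer than the wrist estimate, which matches the top view. I'll back off to centre and level down.

```bash
python3 - <<'E'
from h import *
a=-.0467
f0=np.array(manip.get_contact_force())
for th,h in((12,.0017),(8,.0012),(4,.0008),(1.5,.0005),(0,.0005)):
    p,R=pose(a,h,th);hit=manip.line_to(p,R,velocity=.015,max_force=10)
    print(th,hit,np.round(np.array(manip.get_contact_force())-f0,1))
    if hit: break
else:
    p,R=pose(a,-.002,0);hit=manip.line_to(p,R,velocity=.01,max_force=4)
    q,_=pose(a,0,0);print(hit,(np.array(manip.get_tcp_pos())-q)*1000)
d=cam("wrist");s=cam("scene");print(manip.get_clock())
cv2.imwrite("pics/w4.png",np.hstack([d["image"],cv2.resize(s["image"][160:290,180:280],(240,420))]))
E
```

```text
12 False [-2.5  0.8 -0.7]
8 False [-3.2  0.3 -0.5]
4 False [-3.6  1.2 -0.8]
1.5 False [-3.8  1.4 -0.8]
0 False [-2.6  1.6 -0.5]
True [-0.27919433 -0.12268454  0.18539675]
21.575
```

View pics/w4.png

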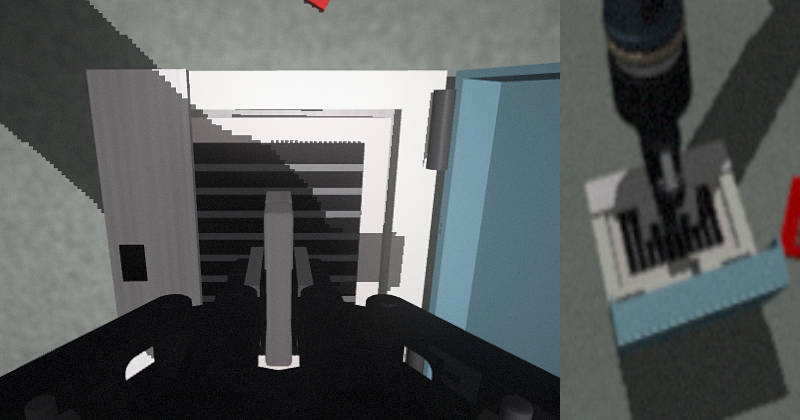

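The plate lies in the bay: its left edge is under the lip, its right edge is inside the rim at (395,110–300), and it touches the floor. Releasing it and checking.

```bash
python3 - <<'E'
from h import *
hand.set_gripper(0.3)
p=np.array(manip.get_tcp_pos());manip.line_to(p+[0,0,.06],velocity=.06)
manip.line_to((.57,-.178,.24),velocity=.2);manip.dwell(.3)
d=cam("wrist");s=cam("scene");print(manip.get_clock())
import pickle;pickle.dump(d,open("w5.pkl","wb"))
cv2.imwrite("pics/w5.png",np.hstack([d["image"],cv2.resize(s["image"][160:290,180:280],(240,420))]))
E
```

```text
24.1917
```

View pics/w5.png

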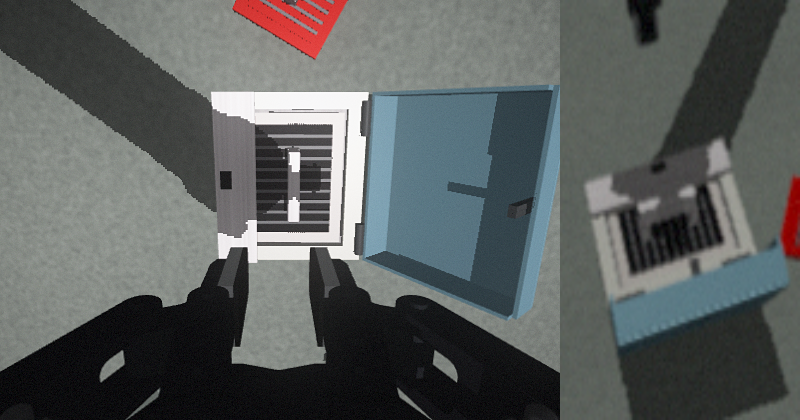

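The cassette is released. It lies flat and square, with its left edge under the lip and an even gap at the right rim near (345,110–240). The lid stands open and the arm is clear.

```bash
python3 -c "
from h import *
print(job.sign_off())"
```

```text
the job is handed in; nothing more can be done
None
```

I opened the lid, laid the larger cassette flat in the bay with one edge under the lip, released it, and handed the job in at about 24 s; the sign-off gave no verdict.

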